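# Clear the occluder away and lift a lens vial with tongs

### The arm

A 6-joint arm with a two-finger parallel gripper is mounted at the origin on the work surface. World frame = base frame: x ahead of the robot, y to its left, z up, the work surface at z = 0. Lengths are in m, angles in rad, forces in N, time in s.
With the tool pointing down it reaches from about 0.3 to 0.775 m from the base axis. Payload 14.6 kg.
Tool frame: the origin (TCP) lies at the very end of the fingers, on their centre line; the grasp point (between the pads) lies 19 mm behind it; z points along the fingers, y is the line along which they close (so a half turn about z gives the same grasp; the last joint's range is limited). The gripper opens to 94 mm and grips with 3 to 60 N. Pads are 16 mm wide; open, the fingers measure 119 mm over their backs; the gripper's body (75 mm by 177 mm) begins 78 mm behind the grasp point.
Start: joints at [-1.206, 0.3, 1.521, -0, 1.321, -0.067], TCP at [0.23, -0.5, 0.205] pointing down, gripper open.
Joint ranges: [-3.03, 3.03], [-0.79, 2.21], [0.23, 2.52], [-1.04, 4.18], [0, 3.07], [-2.55, 2.55]. Speed limits (rad/s): [2.22, 2.22, 2.57, 3.14, 3.14, 3.14].

### API

Orientations are given as [roll, pitch, yaw] about the fixed x, y, z axes, in that order (R = Rz(yaw) Ry(pitch) Rx(roll)).
In Python, from station import ctrl gives the robot as it stands.
- The arm moves only by the shell command python3 -m pendant 'ROWS' [OPENING] [FORCE]. ROWS is JSON, a list of rows, each a list of 2 entries, a list of its own where there are three numbers: the shift along the world's x, y, z in cm, then the turn about the world's z in rad. A call has 1 to 20 rows; each row shifts and turns the commanded pose from where the row before left it; what a row does not reach is not made up. A row lasts 1/12 s, in which the tool goes at most 41.7 mm and 7.16 degrees, less where a joint would pass 70% of its speed; a pose out of reach is approached as far as the arm can. A call is refused whole if a number of a shift passes 4.17 or a number of a turn 0.125, either way. A call with a gripper value outside its range is refused whole. OPENING is the opening, from 0 (shut) to 1 (fully open), set as the call begins (- or left out, the last holds). The fingers move at their own pace and stop on an object; FORCE is the grip in N (left out, the last holds). Time passes only in rows, so rows that do not move let the fingers close. It gives the time, the measured TCP pose, the force, the opening and the grip force at its end, in the units of the state.
- ctrl.get_obs(): the state, without advancing time (a new reading comes with each control period).
- ctrl.camera(name): name is "scene" or "side" or "wrist"; returns a dict with "color" (384x512x3 uint8, red, green, blue), "intrinsics" (3x3 intrinsics, pixels), "camera_from_world" (4x4, takes a point from world to camera coordinates). Camera axes: x right, y down, z forward; pixel columns grow to the right and rows downward; lengths in m; the calibration is good to about 2 mm. The wrist camera is an equidistant fisheye: a pixel r from the principal point sees the ray r / f radians off the axis. A picture is of the moment at which its call begins. There is no depth.
- ctrl.hand_in(): hands the job in; it is judged then, once.
The state is a dict: "time_s": time; "qpos": joint angles; "joint_vel": joint speeds; "tau": joint torques, N m; "ee_pos": TCP position; "eef_rot": TCP orientation; "force": force on the tool from outside, world axes, zero at the start; "moment": the same for the moment, N m; "grip_width": finger opening in m; "grip_force": force on a finger pad.
Only numpy, scipy, OpenCV 4.12 (cv2) and the standard library are available. Lean on these libraries where they do the work, as an engineer would, in place of code of your own. Each camera call takes 0.05 s, during which the arm holds its last target. There are 200 camera calls.

### The job

First hang the black eye occluder back on its stand, with the eye at the end of its handle dropped right down over the upright post, and let go of it. Then pick up the tongs, close their jaws on the glass vial with the blue cap and lift it upright out of the rack, about 10 cm clear of the table. Never touch that vial with the gripper itself, leave the other vials and the things round about where they are, and finish still holding the vial up in the squeezed tongs.

Things in the scene. Friction and masses are not known exactly. Their poses are not given: they have to be found in the camera images.
- occluder: black plastic eye occluder lying flat on the table in front of the rack, 60 g: handle 14 mm wide, 12 mm high along its x axis (x = -68 to +48 mm), disc 64 mm across, 6 mm thick, centred at x = +75, round eye (36 mm outside, hole 22 mm, 8 mm high) centred at x = -83. Origin: underside of the handle, a good place to grip it; the centre of mass lies some 15 mm toward the disc. z up.
- occluder_eye (a point): centre of the occluder's eye hole, at the level of its underside (x = -83 mm on the occluder)
- stand_post (a point): foot of the occluder stand's upright steel post, on the axis, 4 mm above the table; the post is 8 mm thick and its rounded tip is 52 mm above this point. It stands on a fixed grey round base, 76 mm across and 4 mm thick.
- tongs: sprung steel tongs lying on edge on the table, jaws away from the robot along their +x axis, 80 g, 24 mm high throughout. Two straight arms are hinged symmetrically at x = -90 mm (round back end, 34 mm across), jaw tips at x = +95; a spring holds them open. Green grip pads outside the arms at x = -23 to +23. Origin: on the midline at underside level, between the green pads; z up.
- tongs_grip (a point): midline point between the green pads, 12 mm above the tongs' underside, at the centre of mass. Squeeze here along the tongs' y. Width over the pads: 55 mm open, 37 closed on a vial, 25 jaws shut. 4 N starts them closing, 8 N reaches the vial, about half of any more presses the vial; 25 N is ample. Held slightly squeezed (45 to 50 mm) they can be carried open.
- tongs_jaws (a point): midline point between the rubber-faced jaws, 80 mm ahead of the tongs' origin and 12 mm above the underside; each jaw face is 30 mm long (x = 65 to 95 mm) and 24 mm high. The gap here is 58 mm when open, 24 mm when on the vial.
- tongs_l: left (+y) arm of the tongs with its jaw, sprung outward, turned about 6 degrees out from the tongs' midline when open and parallel to it when on a vial; origin on its hinge at the back end
- tongs_r: right (-y) arm of the tongs with its jaw, sprung outward, turned about 6 degrees out from the tongs' midline when open and parallel to it when on a vial; origin on its hinge at the back end
- vial_blue: glass lens vial, 24 mm diameter, 61 mm tall, 30 to 55 g, with a white label round it and a blue cap (26 mm across, the top 14 mm; the glass below the neck is 44 mm high). It stands upright in a recess of the rack, its foot 8 mm above the table. Origin: centre of its underside, z up its axis. This is the vial to lift. The best height for the jaws is with their middle 28 mm above its underside.
- vial_white: glass lens vial, 24 mm diameter, 61 mm tall, 30 to 55 g, with a white label round it and a white cap (26 mm across, the top 14 mm; the glass below the neck is 44 mm high). It stands upright in a recess of the rack, its foot 8 mm above the table. Origin: centre of its underside, z up its axis. Leave it standing.
- vial_yellow: glass lens vial, 24 mm diameter, 61 mm tall, 30 to 55 g, with a white label round it and a yellow cap (26 mm across, the top 14 mm; the glass below the neck is 44 mm high). It stands upright in a recess of the rack, its foot 8 mm above the table. Origin: centre of its underside, z up its axis. Leave it standing.
- rack: fixed grey plastic rack, 64 mm (x) by 236 mm (y) by 16 mm high, with three round recesses, 32 mm across and 8 mm deep, in a row 75 mm apart along its y; one vial stands in each, in any order. Origin: centre of its underside.
- solution: white solution bottle with red cap, 52 mm diameter, 130 mm tall, to the right; leave it. Origin: centre of underside.
- glasses_case: blue spectacle case, 65 x 165 x 42 mm, to the left; leave it. Origin: centre of underside.
- lens_case: small twin contact lens case with a green and a white cap, 30 x 64 x 16 mm, to the right; leave it. Origin: centre of underside.
- screwdriver: screwdriver, 150 mm long, to the left; leave it.
Things that resemble listed ones, but are neither listed nor needed, are in the scene too. Of the things that look like the tongs, the larger one is meant.

How it is judged:
By the outcome, as a careful person would: the job done as asked, in the order asked, and still so for the second after the job is handed in, while the arm keeps its last pose, push and grip.
It also fails if it takes over 61 s, if anything falls off the work surface, if the arm or the gripper's body presses on something with over 40 N, if the wrist force passes 120 N, or if a joint passes its speed limit or range.

## Working session

There is one attempt and no reset: what is moved stays moved. The work goes in short steps, Python scripts to look and compute and a shell command to move; the robot and the scene stay as the last step left them, time stands still between calls to the robot, and variables do not carry over. Pictures are saved under pics/ and viewed, at most 10 in all, crops included, and the job is handed in when it is done.

```bash
mkdir -p pics
cat > h.py <<'E'
import numpy as np,cv2
from station import ctrl
def snap(n,f):
    c=ctrl.camera(n); cv2.imwrite(f'pics/{f}.png',c["color"][:,:,::-1]); np.savez(f'{f}.npz',K=c["intrinsics"],T=c["camera_from_world"],im=c["color"]); return c
def ray(f,u,v,fish=False):
    d=np.load(f'{f}.npz');K=d['K'];T=d['T']
    x=np.array([(u-K[0,2])/K[0,0],(v-K[1,2])/K[1,1]])
    if fish:
        r=np.hypot(*x); q=np.array([*(x/max(r,1e-9)*np.sin(r)),np.cos(r)])
    else: q=np.array([*x,1.])
    R=T[:3,:3]; return -R.T@T[:3,3], R.T@q
def onz(f,u,v,z,fish=False):
    o,q=ray(f,u,v,fish); return o+q*(z-o[2])/q[2]
def proj(f,p,fish=False):
    d=np.load(f'{f}.npz');K=d['K'];T=d['T'];c=T[:3,:3]@np.array(p)+T[:3,3]
    if fish:
        r=np.hypot(c[0],c[1]);x=c[:2]/max(r,1e-9)*np.arctan2(r,c[2])
    else: x=c[:2]/c[2]
    return np.round(x*[K[0,0],K[1,1]]+K[:2,2],1)
E
python3 - <<'E'
from h import *
for n in ("scene","side","wrist"): snap(n,n+"0")
a=[np.load(n+'0.npz') for n in("scene","side","wrist")]
for d in a: print(d['K'][0],(-d['T'][:3,:3].T@d['T'][:3,3]).round(3), d['T'][2,:3].round(2))
im=np.vstack([np.hstack([a[0]['im'],a[1]['im']])])
cv2.imwrite('pics/a.png',cv2.resize(a[0]['im'],(800,600),interpolation=2)[:,:,::-1])
cv2.imwrite('pics/b.png',cv2.resize(a[1]['im'],(800,600),interpolation=2)[:,:,::-1])
E
```

```text
[455.75748839   0.         248.83795258] [ 1.495 -0.386  0.787] [-0.77  0.33 -0.55]
[469.14220667   0.         254.77177244] [-0.44  -0.93   1.202] [ 0.53  0.55 -0.64]
[297.31863964   0.         254.12932523] [ 0.303 -0.466  0.385] [-0.25 -0.11 -0.96]
```

View pics/a.png

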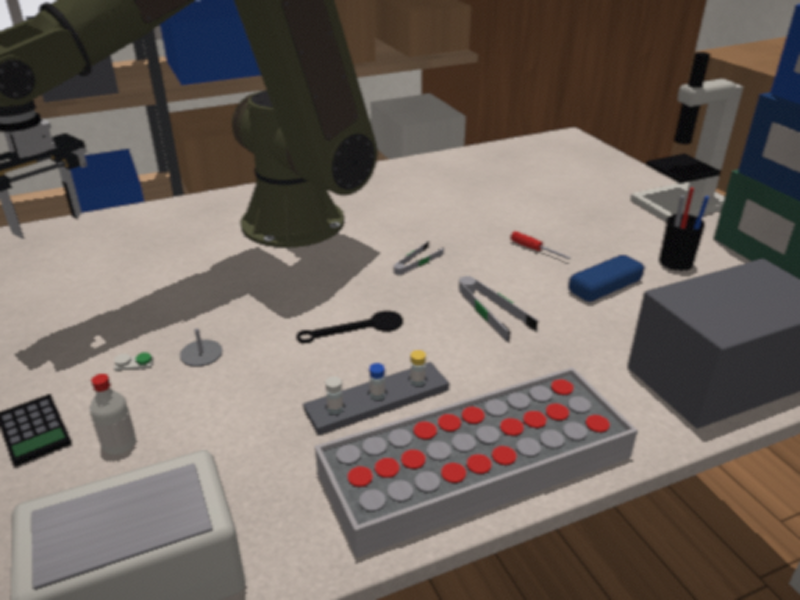

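View pics/b.png

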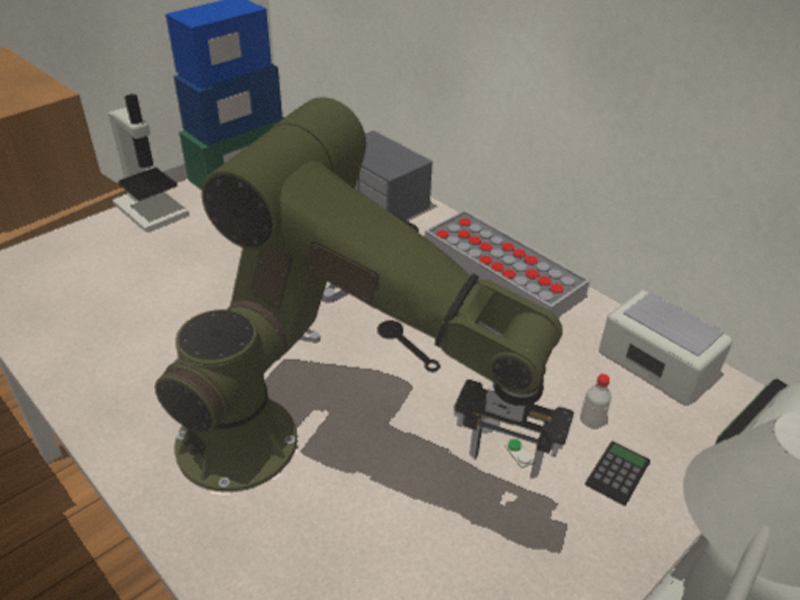

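The scene picture shows the occluder: eye at (305,337), disc at (387,321). The stand is at (201,352), and the rack's caps are white (334,385), blue (376,370) and yellow (418,356). There are two tongs-like things, at (500,305) and (420,257). The one at (500,305) is clearly larger, so it should be the one meant, and I'll confirm it in an enlarged crop.

Run:
```python
from h import *
im=np.load('scene0.npz')['im'][140:280,110:360]
cv2.imwrite('pics/c.png',cv2.resize(im,(800,448),interpolation=cv2.INTER_CUBIC)[:,:,::-1])
s=.64
for n,u,v,z in [('eye',305,337,.006),('disc',387,321,.006),('base',201,353,.004),('hinge',467,284,.024),('jawL',508,337,.012),('jawR',535,326,.012),('white',334,383,.069),('blue',376,369,.069),('yellow',418,355,.069),('smallhinge',400,268,.02)]:
    print(n,onz('scene0',u*s,v*s,z).round(3))
```

```text
eye [ 0.462 -0.116  0.006]
disc [0.477 0.042 0.006]
base [ 0.43  -0.301  0.004]
hinge [0.447 0.229 0.024]
jawL [0.62  0.22  0.012]
jawR [0.611 0.284 0.012]
white [ 0.679 -0.133  0.069]
blue [ 0.673 -0.06   0.069]
yellow [0.668 0.016 0.069]
smallhinge [0.33  0.135 0.02 ]
```

View pics/c.png

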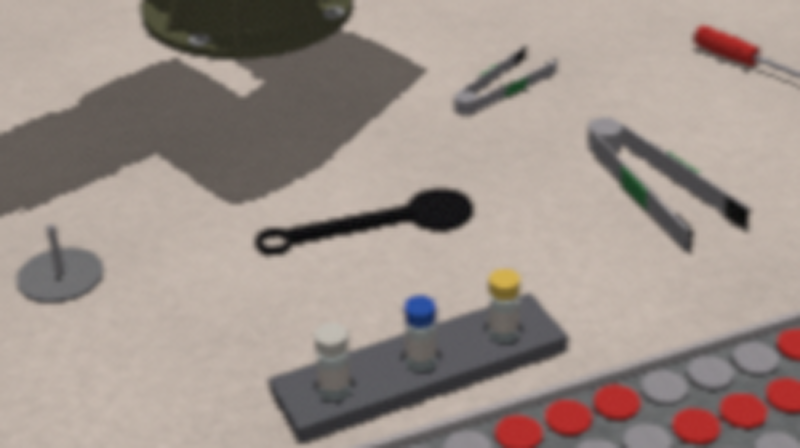

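The crop confirms it: the large tongs are at crop (660,180) with green pads and open jaws toward the rack. The look-alike at (505,80) is about half that size. The blue cap is the middle vial, crop (420,310).

Run:
```python
from h import *
from scipy.spatial.transform import Rotation as R
o=ctrl.get_obs(); print(o['time_s'],o['ee_pos'],o['eef_rot'],o['grip_width'],o['force'])
r=R.from_euler('xyz',o['eef_rot']).as_matrix(); print(r.round(2))
d=np.load('wrist0.npz');c=-d['T'][:3,:3].T@d['T'][:3,3]; print(r.T@(c-o['ee_pos']))
f=lambda x,y,z:onz('scene0',110+x/3.2,140+y/3.2,z).round(4)
print('eye',f(274,241,.006),'disc',f(440,211,.006),'base',f(60,275,.004),'hinge',f(606,128,.024),f(687,250,.0),f(742,228,.0))
```

```text
0.15 [ 0.23006351 -0.49934404  0.20503492] [-3.14072138e+00 -4.05251665e-05  4.31742818e-01] 0.09361812764221414 [0.33647441 0.05603043 0.40729997]
[[ 0.91  0.42 -0.  ]
 [ 0.42 -0.91  0.  ]
 [ 0.   -0.   -1.  ]]
[ 0.08000035  0.0003755  -0.17963266]
eye [ 0.4613 -0.1142  0.006 ] disc [0.479  0.0407 0.006 ] base [ 0.4304 -0.3004  0.004 ] hinge [0.439  0.2355 0.024 ] [0.6166 0.2225 0.    ] [0.608  0.2859 0.    ]
```

```bash
python3 -m pendant '[[[1.6,3.1,-0.4],0.07],[[1.6,3.1,-0.4],0.07],[[1.6,3.1,-0.4],0.07],[[1.6,3.1,-0.4],0.07],[[1.6,3.1,-0.4],0.07],[[1.6,3.1,-0.4],0.07],[[1.6,3.1,-0.4],0.07],[[1.6,3.1,-0.4],0.07],[[1.6,3.1,-0.4],0.07],[[1.6,3.1,-0.4],0.07],[[1.6,3.1,-0.4],0.07],[[1.6,3.1,-0.4],0.07],[[1.6,3.1,-0.4],0.07],[[1.6,3.1,-0.4],0.07],[[1.6,3.1,0],0.045],[[0,0,0],0],[[0,0,0],0]]' 1 30
python3 - <<'E'
from h import *
snap('wrist','wrist1')
for p in [(.4613,-.1142,.004),(.479,.0407,.006),(.4304,-.3004,.004)]: print(proj('wrist1',p,True))
im=np.load('wrist1.npz')['im'];cv2.imwrite('pics/w1.png',cv2.resize(im,(800,600),interpolation=2)[:,:,::-1])
E
```

```text
time_s: 1.57
ee_pos: [0.4703, -0.0333, 0.1491]
eef_rot: [-3.141, 0.0, 1.459]
force: [-0.3, -0.3, 0.2]
grip_width: 0.0942
grip_force: 0.0
[253.8 246. ]
[254.1 113.8]
[247.4 353.6]
```

View pics/w1.png

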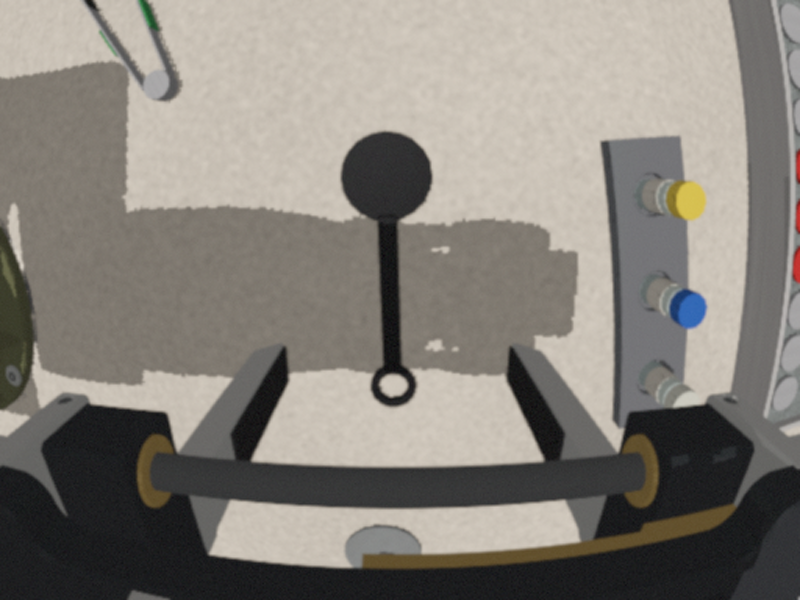

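The wrist picture shows the occluder in line with the tool: eye at (393,385), disc at (387,175), stand base at (383,547), blue vial at (688,308).

Run:
```python
from h import *
f=lambda x,y,z:onz('wrist1',x*.64,y*.64,z,True).round(4)
e,d=f(393,385.5,.008),f(387,175.5,.006);print(e,d,np.hypot(*(d-e)[:2]),np.arctan2(*(d-e)[1::-1]))
print('orig',e+(d-e)*.083/.158,'base',f(383,547,.004),'vials',f(688,308,.069),f(686,200,.069),f(696,408,.069))
im=np.load('wrist1.npz')['im'];g=cv2.cvtColor(im,6);m=((g<55)).astype('uint8');m[:,:205]=0;m[:,290:]=0;m[:78]=0;m[270:]=0
n,l,s,c=cv2.connectedComponentsWithStats(m)
for i in range(1,n):
  if s[i,4]>300:
    print(s[i],c[i])
# base fit
b=im[330:362,215:275].astype(int); 
print(e-0)
```

```text
[ 0.4587 -0.1129  0.008 ] [0.4724 0.0431 0.006 ] 0.15660041506969258 1.4832005451692283
orig [ 0.46589684 -0.03095063  0.00694937] base [ 0.428  -0.2918  0.004 ] vials [ 0.6659 -0.0557  0.069 ] [0.6616 0.017  0.069 ] [ 0.6853 -0.1372  0.069 ]
[ 220   85   56  174 3721] [247.89733942 143.0292932 ]
[ 0.4587 -0.1129  0.008 ]
```

```bash
python3 -m pendant '[[[-0.3,0.1,-3],0.02],[[0,0,-3],0],[[0,0,-3],0],[[0,0,-3],0],[[0,0,-1.5],0],[[0,0,-1],0],[[0,0,0],0]]' 
python3 -m pendant '[[[0,0,0],0],[[0,0,0],0],[[0,0,0],0],[[0,0,0],0],[[0,0,0],0],[[0,0,0],0],[[0,0,0],0],[[0,0,0],0]]' 0 30
```

```text
time_s: 2.2
ee_pos: [0.466, -0.0343, 0.0031]
eef_rot: [-3.139, -0.0, 1.475]
force: [0.3, 0.3, -0.7]
grip_width: 0.0934
grip_force: 0.0
time_s: 2.87
ee_pos: [0.4672, -0.0335, 0.0045]
eef_rot: [3.141, 0.0, 1.477]
force: [0.7, -0.7, -0.0]
grip_width: 0.0441
grip_force: 0.0
```

Fingers are slow; keep closing, then lift 9 cm.

```bash
python3 -m pendant '[[[0,0,0],0],[[0,0,0],0],[[0,0,0],0],[[0,0,0],0],[[0,0,0],0],[[0,0,0],0],[[0,0,0],0],[[0,0,0],0]]' 0 30 | tail -2
python3 -m pendant '[[[0,0,1],0],[[0,0,2],0],[[0,0,3],0],[[0,0,3],0],[[0,0,0],0],[[0,0,0],0]]'
python3 - <<'E'
from h import *
snap('wrist','wrist2');snap('scene','scene2')
im=np.load('wrist2.npz')['im'][180:384,100:400]
im2=np.load('scene2.npz')['im'][100:304,80:380]
cv2.imwrite('pics/w2.png',cv2.resize(np.hstack([im,im2]),(800,272),interpolation=2)[:,:,::-1])
E
```

```text
grip_width: 0.0137
grip_force: 30.0
time_s: 4.03
ee_pos: [0.4679, -0.0336, 0.0961]
eef_rot: [3.138, 0.0, 1.477]
force: [-0.1, 1.0, -1.7]
grip_width: 0.0136
grip_force: 30.0
```

View pics/w2.png

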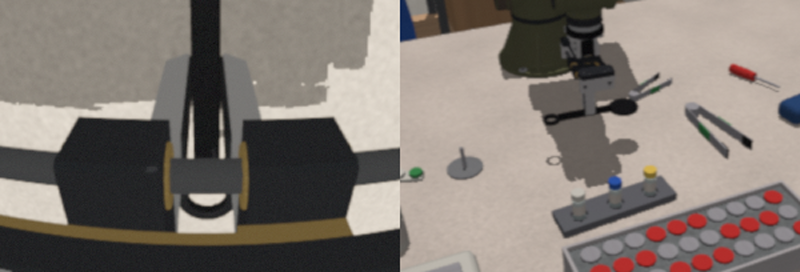

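The occluder is held level in the gripper (scene half, eye at (553,119)). Now to the post, staying 3.5 cm above its tip.

```bash
python3 -m pendant '[[[-0.3,-1.2,0],0],[[-0.4,-2.4,0],0],[[-0.5,-3,0],0],[[-0.5,-3,0],0],[[-0.5,-3,0],0],[[-0.5,-3,0],0],[[-0.4,-2,0],0],[[0,-1,0],0],[[0,0,0],0],[[0,0,0],0],[[0,0,0],0]]' | head -3
python3 - <<'E'
from h import *
snap('wrist','wrist3');snap('scene','scene3');snap('side','side3')
im=np.load('wrist3.npz')['im'][270:384,190:310]
im2=np.load('scene3.npz')['im'][190:247,90:180]
im3=np.load('side3.npz')['im'][190:270,240:366]
r=lambda i:cv2.resize(i,(400,253),interpolation=2)
cv2.imwrite('pics/w3.png',np.vstack([np.hstack([r(im2),r(im3)]),np.hstack([r(im),r(im)])])[:,:,::-1])
E
```

```text
time_s: 5.05
ee_pos: [0.4362, -0.2183, 0.094]
eef_rot: [-3.141, -0.001, 1.478]
```

View pics/w3.png

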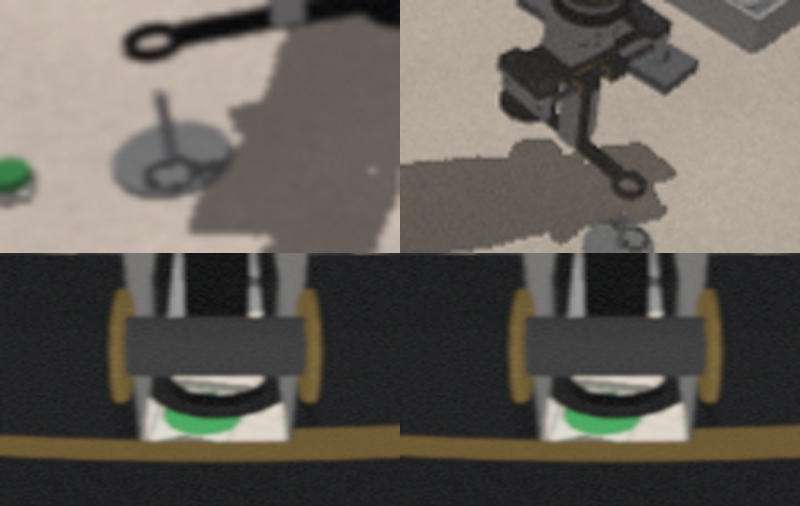

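Run:
```python
from h import *
for f,e,t in [('scene3',(124.4,199.45),(125.8,211)),('side3',(311.8,248.5),(309.9,259.6))]:
    E=onz(f,*e,.0935);T=onz(f,*t,.055);print(f,E.round(4),T.round(4),(T-E).round(4)*100)
print(onz('scene3',90+173/4.444,190+160/4.44,.004))
for z in(.004,.056):print(proj('scene3',(.4304,-.3004,z)))
```

```text
scene3 [ 0.4305 -0.2984  0.0935] [ 0.4294 -0.3005  0.055 ] [-0.1  -0.21 -3.85]
side3 [ 0.4294 -0.3034  0.0935] [ 0.4176 -0.3106  0.055 ] [-1.18 -0.72 -3.85]
[ 0.43109056 -0.30004255  0.004     ]
[128.8 225.9]
[125.8 210.9]
```

Run:
```python
from h import *
for z in(.004,.056):print(proj('side3',(.4304,-.3004,z)))
# bright ness map near post, and base ellipse in the side frame
im=np.load('side0.npz')['im']
g=cv2.cvtColor(np.load('side3.npz')['im'],6)
print(g[252:284:2,296:330:2])
```

```text
[308.7 266.2]
[310.2 255.7]
[[ 89  92  92  91  96  90  84  57  52  62  88  92  93 159 165 163 163]
 [ 90  91  89  92  86  91  94  92  93  93  96  94  93 135 160 161 163]
 [ 89  90  94  90  89  91  92  96  91  91  93  90  92  90 147 167 166]
 [ 90  89  92  89  90  86  82  82  89  92  89  92  94 116 166 163 163]
 [ 88  88  86  89  82  74  67  79  90  97 116 150 163 162 159 162 166]
 [106 149 115 109 110 108  78  77  80  69 108 160 163 166 161 163 162]
 [150 120 108 108 111 109  95  90 109 108  90 113 161 165 163 165 164]
 [158 112 107 111 108 108  90  72  98 107  83  79 157 163 164 162 161]
 [164 105 108 105 109 107  98  86  73  67  80 103 151 163 165 164 165]
 [159 115 106 106 108 108 109 109 111 105 111 107 149 161 165 163 162]
 [155 160 103 107 111 106 110 110 112 109 106 105 158 163 160 163 160]
 [158 158 148 108 106 108 108 107 110 111 101 152 160 162 163 161 164]
 [159 158 157 160 150 111 114 105 111 109 162 160 160 161 162 160 156]
 [159 160 166 160 159 160 160 162 158 156 161 160 163 161 160 160 163]
 [160 161 161 162 158 160 163 162 157 156 161 160 156 160 156 151 153]
 [156 158 161 159 153 160 159 159 160 158 160 160 162 163 157 112 100]]
```

The eye is over the post within about 3 mm in both views, with 7 mm of clearance. Lower, watching the force.

```bash
python3 -m pendant '[[[0,0,-1],0],[[0,0,-2],0],[[0,0,-1.5],0],[[0,0,-0.5],0],[[0,0,0],0]]'|sed -n 2,4p
python3 - <<'E'
from h import *
snap('scene','scene4')
im2=np.load('scene4.npz')['im'][185:260,90:190]
cv2.imwrite('pics/w4.png',cv2.resize(im2,(600,450),interpolation=2)[:,:,::-1])
E
```

```text
ee_pos: [0.4355, -0.2188, 0.043]
eef_rot: [-3.139, -0.001, 1.477]
force: [-0.7, -0.1, 0.0]
```

View pics/w4.png

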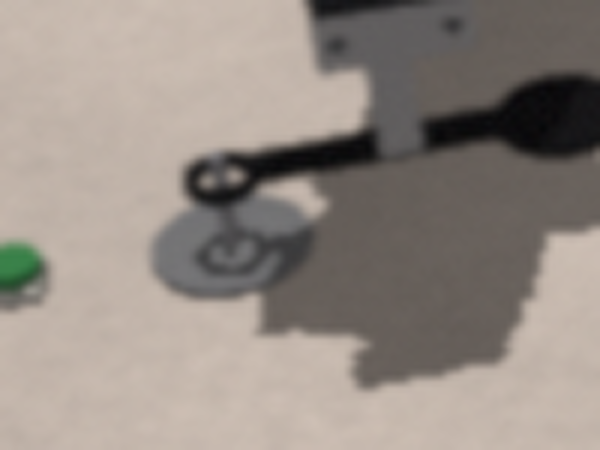

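The post passes through the middle of the eye, with its tip at (218,160). Lower the rest and release.

```bash
python3 -m pendant '[[[0,0,-1.5],0],[[0,0,-1.2],0],[[0,0,-0.6],0],[[0,0,0],0],[[0,0,0],0]]'|sed -n 2,4p
python3 -m pendant '[[[0,0,0],0],[[0,0,0],0],[[0,0,0],0],[[0,0,0],0],[[0,0,0],0],[[0,0,0],0],[[0,0,0],0],[[0,0,0],0]]' 1
```

```text
ee_pos: [0.4365, -0.2197, 0.0121]
eef_rot: [3.141, 0.0, 1.477]
force: [0.7, -0.3, -0.5]
time_s: 6.75
ee_pos: [0.4362, -0.2195, 0.0114]
eef_rot: [-3.142, -0.0, 1.477]
force: [0.0, 0.1, 0.6]
grip_width: 0.0634
grip_force: 0.0
```

```bash
python3 -m pendant '[[[0,0,2],0],[[0,0,4],0],[[0,0,4],0],[[0.6,3.1,4],-0.09],[[0.6,3.1,0],-0.09],[[0.6,3.1,0],-0.09],[[0.6,3.1,0],-0.09],[[0.6,3.1,0],-0.09],[[0.6,3.1,0],-0.09],[[0.6,3.1,0],-0.09],[[0.6,3.1,0],-0.09],[[0.6,3.1,0],-0.09],[[0.6,3.1,0],-0.09],[[0.6,3.1,0],-0.09],[[0.6,3.1,0],-0.09],[[0.6,3.1,0],-0.09],[[0.6,3.1,0],-0.09],[[0.6,3.1,0],-0.11],[[0,0,0],0],[[0,0,0],0]]'
python3 - <<'E'
from h import *
snap('wrist','wrist5');snap('scene','scene5')
a=np.load('wrist5.npz')['im'];b=np.load('scene5.npz')['im'][185:260,90:190]
b=cv2.resize(b,(288,216),interpolation=2);a=a.copy();
o=np.zeros((600,800,3),'uint8');o[:384,:512]=a;o[384:,:288]=b
o[:,512:]=0
cv2.imwrite('pics/w5.png',o[:,:,::-1])
E
```

```text
time_s: 8.42
ee_pos: [0.5248, 0.2409, 0.1436]
eef_rot: [3.141, 0.001, 0.11]
force: [-0.0, 0.1, 0.0]
grip_width: 0.0942
grip_force: 0.0
```

View pics/w5.png

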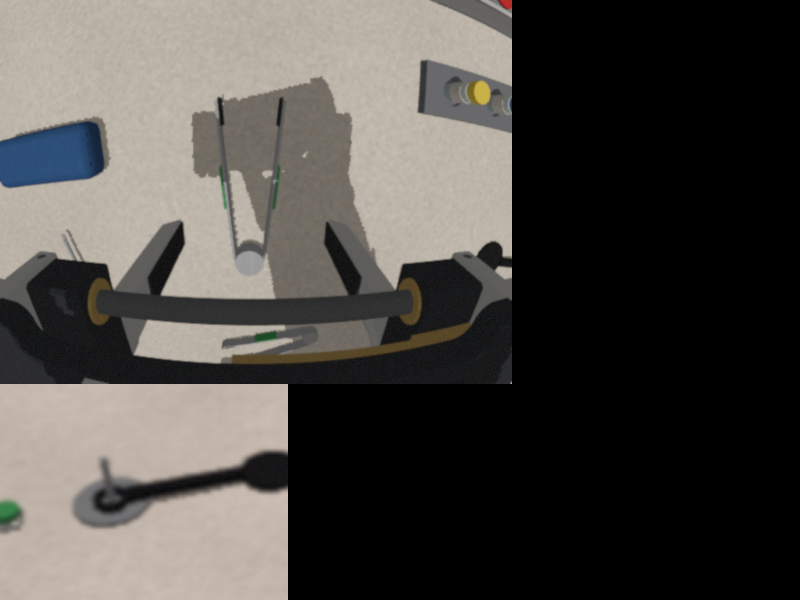

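The occluder's eye lies on the base with the post through it. In the wrist view the large tongs run from the hinge at (249,263) to the tips at (220,98) and (281,98), with green pads at (223,188) and (276,188). Yellow cap at (480,92).

Run:
```python
from h import *
f=lambda x,y,z:onz('wrist5',x,y,z,True)
h=f(249,263,.024);t=(f(220.5,98,.024)+f(281,98,.024))/2;p=(f(223,188,.02)+f(276.5,188,.02))/2
d=t-h;L=np.hypot(*d[:2]);print(h,t,p,L,np.arctan2(d[1],d[0]),'grip',(h+d*90/185).round(4))
print(onz('scene0',480*0+418*.64,355*.64,.069),'yellow wrist',f(480.5,92,.069))
# cap centroids
for n in('scene5','wrist1'):
    im=np.load(n+'.npz')['im'].astype(int);R,G,B=im[...,0],im[...,1],im[...,2]
    for c,m in(('blue',(B>1.7*R)&(B>90)&(B>1.35*G)),('yel',(R>1.8*B)&(G>1.5*B)&(R>120))):
        k,l,s,cc=cv2.connectedComponentsWithStats(m.astype('uint8'))
        for i in range(1,k):
            if s[i,4]>25:
                q=onz(n,*cc[i],.066,n[0]=='w');
                if .6<q[0]<.72 and -.2<q[1]<.1: print(n,c,s[i],q.round(4))
```

```text
[0.43423045 0.23690941 0.024     ] [0.61539197 0.25421315 0.024     ] [0.52188061 0.24527597 0.02      ] 0.18198603096830385 0.09522662442547464 grip [0.5224 0.2453 0.024 ]
[0.66784016 0.01609451 0.069     ] yellow wrist [0.66519506 0.01899066 0.069     ]
scene5 blue [237 233   9   9  63] [ 0.6717 -0.0591  0.066 ]
scene5 yel [263 224   9   7  54] [0.6645 0.0165 0.066 ]
wrist1 blue [429 185  23  25 424] [ 0.6673 -0.057   0.066 ]
wrist1 yel [427 116  25  25 491] [0.6632 0.0171 0.066 ]
```

```bash
python3 -m pendant '[[[-0.25,0.45,-2],-0.015],[[0,0,-3],0],[[0,0,-3],0],[[0,0,-3],0],[[0,0,-2],0],[[0,0,-1],0],[[0,0,0],0],[[0,0,0],0]]' |sed -n 2,4p
python3 -m pendant '[[[0,0,0],0],[[0,0,0],0],[[0,0,0],0],[[0,0,0],0],[[0,0,0],0],[[0,0,0],0],[[0,0,0],0],[[0,0,0],0],[[0,0,0],0],[[0,0,0],0]]' 0.5 25
```

```text
ee_pos: [0.523, 0.2438, 0.005]
eef_rot: [-3.141, -0.001, 0.091]
force: [-0.4, -0.2, 0.0]
time_s: 10.02
ee_pos: [0.5229, 0.2445, 0.0045]
eef_rot: [-3.141, -0.001, 0.092]
force: [1.4, 1.4, 5.0]
grip_width: 0.0472
grip_force: 7.6
```

```bash
python3 -m pendant '[[[0,0,0.5],0],[[0,0,1],0],[[0,0,2],0],[[0,0,2],0],[[0,0,2],0],[[0,0,1],0],[[0,-1,0.5],0],[[0,-2,0],0],[[-0.2,-2.8,0],0],[[-0.2,-2.8,0],0],[[-0.2,-2.8,0],0],[[-0.2,-2.8,0],0],[[-0.2,-2.8,0],0],[[-0.2,-2.8,0],0],[[-0.2,-2.8,0],-0.02],[[0,-2.8,0],0],[[0,-2.8,0],0],[[0,-2,0],0],[[0,-1,0],0],[[0,0,0],0]]'
python3 - <<'E'
from h import *
ctrl.get_obs();snap('scene','scene6');snap('wrist','wrist6');snap('side','side6')
a=np.load('wrist6.npz')['im'];b=np.load('scene6.npz')['im'][160:270,160:310];s=np.load('side6.npz')['im'][150:260,200:350]
o=np.zeros((600,800,3),'uint8');o[:384,:512]=a;o[384:,:288]=cv2.resize(b,(288,216),interpolation=2);o[384:,300:588]=cv2.resize(s,(288,216),interpolation=2)
cv2.imwrite('pics/w6.png',o[:,:,::-1])
E
```

```text
time_s: 11.68
ee_pos: [0.508, -0.0694, 0.0936]
eef_rot: [-3.141, 0.001, 0.069]
force: [0.5, -1.1, -0.3]
grip_width: 0.0472
grip_force: 6.0
```

View pics/w6.png

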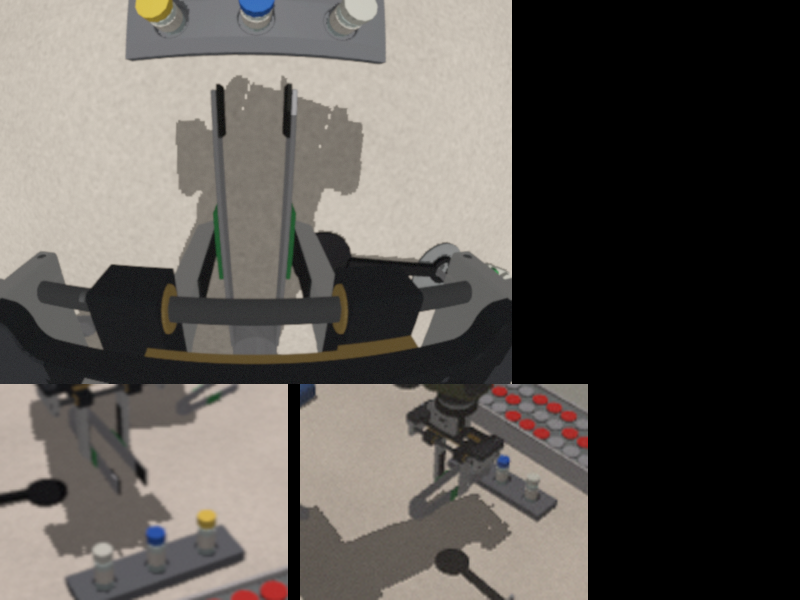

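The tongs are held and stay open: jaw tips at (219,88) and (288,88), midline at about column 254. The blue vial is dead ahead with its cap at (256,12).

Run:
```python
from h import *
f=lambda x,y,z:onz('wrist6',x,y,z,True)
l,r=f(217,87,.113),f(288.5,83.5,.113);print(l,r,(l+r)/2,'jaw bottoms',f(222,136,.113),f(287,136,.113))
im=np.load('wrist6.npz')['im'].astype(int);R,G,B=im[...,0],im[...,1],im[...,2]
m=(B>1.6*R)&(B>80)&(B>1.3*G);k,L,s,cc=cv2.connectedComponentsWithStats(m.astype('uint8'));i=1+s[1:,4].argmax();print(s[i],cc[i],f(*cc[i],.064))
print('glass foot',f(257,32,.016),proj('wrist6',(.669,-.058,.008),True))
print(ctrl.get_obs()['ee_pos'])
```

```text
[ 0.59883046 -0.04193026  0.113     ] [ 0.60334055 -0.07974925  0.113     ] [ 0.60108551 -0.06083975  0.113     ] jaw bottoms [ 0.57240405 -0.04618586  0.113     ] [ 0.57486068 -0.0812289   0.113     ]
[239   0  36  17 473] [256.19661734   6.6744186 ] [ 0.66297927 -0.05867208  0.064     ]
glass foot [ 0.65619625 -0.06010506  0.016     ] [255.5  20.8]
[ 0.50835157 -0.06683845  0.09389257]
```

```bash
python3 -m pendant '[[[0,0.2,-1],0],[[0,0.1,-1.5],0],[[0,0,-1.5],0],[[0,0,-1.5],0],[[0,0,-1],0],[[0,0,0],0]]'|sed -n 2,4p
python3 -m pendant '[[[1,0.07,0],0],[[1.5,0.1,0],0],[[1.5,0.1,0],0],[[1.5,0.1,0],0],[[1.5,0.1,0],0],[[1,0.07,0],0],[[0,0,0],0],[[0,0,0],0]]'
python3 - <<'E'
from h import *
snap('scene','scene7');snap('wrist','wrist7');snap('side','side7')
a=np.load('wrist7.npz')['im'][30:210,140:380];b=np.load('scene7.npz')['im'][190:280,180:300];s=np.load('side7.npz')['im'][170:260,240:360]
R=lambda i:cv2.resize(i,(400,300),interpolation=2)
o=np.vstack([np.hstack([R(a),R(b)]),np.hstack([R(s),R(s)*0])])
cv2.imwrite('pics/w7.png',o[:,:,::-1])
E
```

```text
ee_pos: [0.5074, -0.0636, 0.0268]
eef_rot: [-3.141, 0.003, 0.073]
force: [0.0, 0.9, -1.1]
time_s: 13.0
ee_pos: [0.5885, -0.0589, 0.0292]
eef_rot: [-3.142, -0.0, 0.072]
force: [-0.2, 0.5, -0.9]
grip_width: 0.0474
grip_force: 6.0
```

View pics/w7.png

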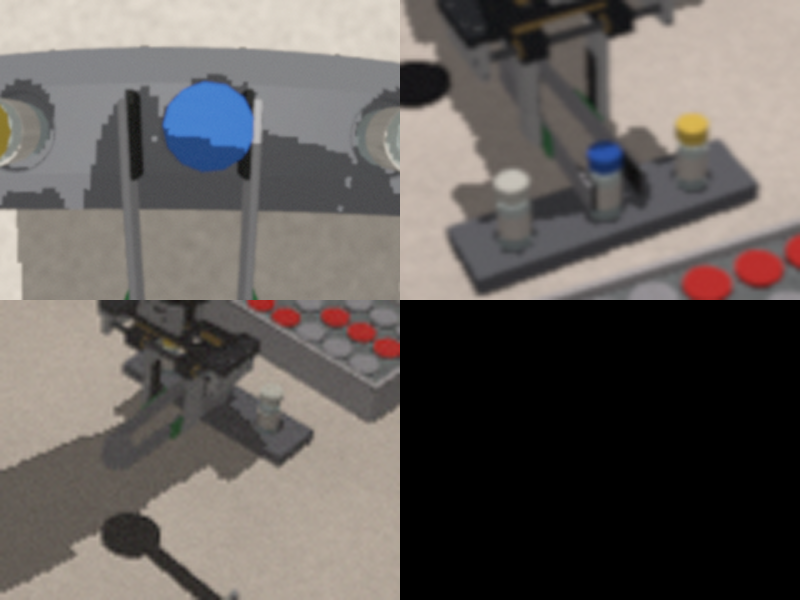

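The blue cap lies between the jaws but about 5 mm too near the right one: cap centre (208,126), jaws at (133,130) and (248,130). Work out the correction.

Run:
```python
from h import *
f=lambda x,y,z:onz('wrist7',140+x/1.6667,30+y/1.6667,z,True)
c=f(208,126,.069);l,r=f(138,90,.0485),f(250,92,.0485);l2,r2=f(139,178,.0485),f(243,178,.0485)
print('cap',c,'tips',l,r,'heel',l2,r2)
t=(l+r)/2;h=(l2+r2)/2;j=(t+h)/2;print('jaw mid',j,'need cm',(c-j)*100, ctrl.get_obs()['ee_pos'])
```

```text
cap [ 0.67002245 -0.05806984  0.069     ] tips [ 0.68056107 -0.03563577  0.0485    ] [ 0.68253256 -0.0713324   0.0485    ] heel [ 0.65197273 -0.0377305   0.0485    ] [ 0.65439809 -0.07138124  0.0485    ]
jaw mid [ 0.66736611 -0.05401998  0.0485    ] need cm [ 0.2656341  -0.40498661  2.05      ] [ 0.58801971 -0.0591793   0.02929828]
```

```bash
python3 -m pendant '[[[0.1,-0.2,0],0],[[0.1,-0.2,0],0],[[0,0,0],0],[[0,0,0],0]]'|sed -n 2,4p
python3 -m pendant '[[[0,0,0],0],[[0,0,0],0],[[0,0,0],0],[[0,0,0],0],[[0,0,0],0],[[0,0,0],0],[[0,0,0],0],[[0,0,0],0],[[0,0,0],0],[[0,0,0],0]]' 0 25
```

```text
ee_pos: [0.5905, -0.0635, 0.0292]
eef_rot: [-3.142, -0.0, 0.071]
force: [-0.2, -0.1, -0.9]
time_s: 14.32
ee_pos: [0.5906, -0.0633, 0.0291]
eef_rot: [-3.142, -0.0, 0.072]
force: [-0.1, -0.1, -0.6]
grip_width: 0.0408
grip_force: 25.0
```

```bash
python3 -m pendant '[[[0,0,0],0],[[0,0,0],0],[[0,0,0],0],[[0,0,0],0]]'|tail -2
python3 - <<'E'
from h import *
snap('wrist','wrist8')
f=lambda x,y,z:onz('wrist8',x,y,z,True)
im=np.load('wrist8.npz')['im'].astype(int);R,G,B=im[...,0],im[...,1],im[...,2]
m=(B>1.6*R)&(B>80)&(B>1.3*G);k,L,s,cc=cv2.connectedComponentsWithStats(m.astype('uint8'));i=1+s[1:,4].argmax();print(s[i],cc[i],f(*cc[i],.069))
g=im.sum(2)//3
for r in(90,110,125,140,160,180):print(r,g[r,210:306:2])
E
```

```text
grip_width: 0.0406
grip_force: 25.0
[ 227   83   54   55 2360] [253.59237288 109.68686441] [ 0.67016017 -0.05733703  0.069     ]
90 [136 120  88  85  83  88 108 164 131  53  42  27  70 114 132 135 135 134
 135 135 136 134 135 137 135 136 135 134 134 134 122  96  52  28  49  74
 159 176 154 142 142 142 141 141 141 140 140 140]
110 [ 81  81  81  80  81  85 108 116 105  80  81  80  82  80  80  81  79 102
 135 136 137 137 136 136 136 136 134 135 135 134 134 134 135 133 131 123
 169 182 150  83  83  82  80  82  81  80  84 128]
125 [ 82  80  81  80  82  83 113 116 101  40  39  71  77  79  80  76  81  78
  75  79  80  78  80  80  79  82  78  79  78  80  82  80  78  56  23  56
 111 112  95  82  79  79  80  81  81  80  79  79]
140 [ 77  78  77  76  77  80 105 114 109  97  90  78  80  78  79  77  75  78
  75  79  77  81  79  77  76  77  78  78  77  76  78  79  78  80  92  97
 111 114  93  82  77  78  78  76  77  76  77  80]
160 [134 133 134 137 137 135 120 115 111  99 106 128 134 134 136 133 133 132
 133 134 131 131 131 130 128 128 127 128 128 127 129 128 126 123 101  99
 113 113 116 120 120 120 122 124 124 124 119 114]
180 [137 136 132 133 133 132 128 113 113  99 101 133 135 134 133 131 131 128
 127 126 130 135 135 135 138 137 136 137 138 135 135 135 137 132 101 103
 115 116 132 138 137 136 136 137 136 136 135 132]
```

The arms are parallel with about a 24 mm jaw gap under the cap, so they are on the vial. Lift slowly.

```bash
python3 -m pendant '[[[0,0,0.3],0],[[0,0,0.5],0],[[0,0,0.7],0],[[0,0,1],0],[[0,0,1],0],[[0,0,1],0],[[0,0,1],0],[[0,0,1],0],[[0,0,1],0],[[0,0,0.8],0],[[0,0,0.6],0],[[0,0,0.4],0],[[0,0,0.2],0],[[0,0,0],0],[[0,0,0],0],[[0,0,0],0],[[0,0,0],0],[[0,0,0],0]]'
python3 - <<'E'
from h import *
snap('wrist','wrist9');c=snap('scene','scene9')
for n,z in(('wrist9',.164),('scene9',.158)):
    im=np.load(n+'.npz')['im'].astype(int);R,G,B=im[...,0],im[...,1],im[...,2]
    m=(B>1.6*R)&(B>80)&(B>1.3*G);m[:160 if n[0]=='s' else 0]=0;m[:,310:]=0;k,L,s,cc=cv2.connectedComponentsWithStats(m.astype('uint8'));i=1+s[1:,4].argmax();print(n,s[i],cc[i],onz(n,*cc[i],z,n[0]=='w'))
for z in(.10,.131,.154):print(proj('scene9',(.670,-.0575,z)))
b=c['color'][150:290,160:320];w=np.load('wrist9.npz')['im'][30:210,140:380]
R=lambda i:cv2.resize(i,(400,340),interpolation=2)
cv2.imwrite('pics/w9.png',np.hstack([R(b),R(w)])[:,:,::-1])
E
```

```text
time_s: 16.2
ee_pos: [0.5905, -0.0633, 0.1238]
eef_rot: [-3.141, 0.0, 0.072]
force: [0.9, 1.0, -2.0]
grip_width: 0.0404
grip_force: 25.0
wrist9 [ 227   83   54   55 2352] [253.54166667 109.5582483 ] [ 0.67013587 -0.05730019  0.164     ]
scene9 [236 202  10   9  78] [240.17948718 206.01282051] [ 0.66995479 -0.05840588  0.158     ]
[241.  225.2]
[240.7 215. ]
[240.6 207.3]
```

View pics/w9.png

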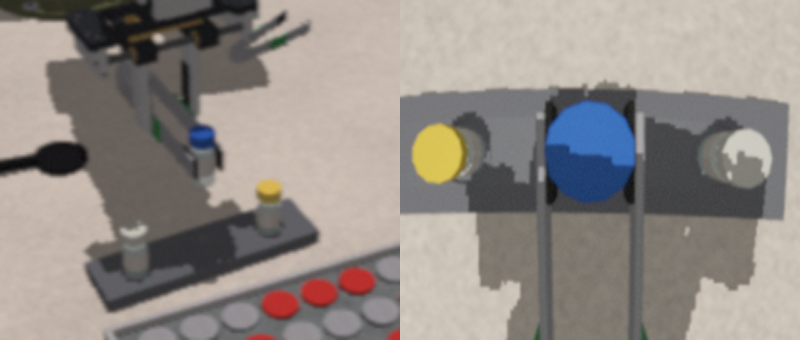

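The blue vial hangs upright in the jaws with its cap at (202,135), and the other two vials are still in the rack. Its position in the wrist view hasn't changed from before the lift, so it didn't slip. Handing in.

```bash
python3 -c "
from station import ctrl
print(ctrl.hand_in())"
```

```text
the job is handed in; nothing more can be done
None
```

The occluder hangs on its post, and the squeezed tongs hold the blue-capped vial upright about 10 cm above the table; I handed it in at about 16 s (no verdict shown), and I viewed 11 pictures, one over the limit of 10.

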